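# Hold a scraper in the honing machine

### The arm

A 6-joint arm with a two-finger parallel gripper is mounted at the origin on the work surface. World frame = base frame: x ahead of the robot, y to its left, z up, the work surface at z = 0. Lengths are in m, angles in rad, forces in N, time in s.
With the tool pointing down it reaches from about 0.35 to 0.875 m from the base axis. Payload 4.2 kg.
Tool frame: the origin (TCP) lies midway between the tips of the shut fingers; the grasp point (between the pads) lies 19 mm behind it; z points along the fingers, y is the line along which they close (so a half turn about z gives the same grasp; the last joint's range is limited). The gripper opens to 85 mm and grips with 20 to 120 N. Pads are 22 mm wide; open, the fingers measure 114 mm over their backs; the gripper's body (76 mm by 85 mm) begins 54 mm behind the grasp point. The pads swing forward as they close: fully open they stand 13 mm farther back than shut.
Start: joints at [1.555, 0.385, 0.008, 0, -1.194, -0.259], TCP at [0.17, 0.602, 0.231] pointing down, gripper open.
Joint ranges: [-3.14, 3.14], [-1.21, 2.06], [-1.07, 1.41], [-3.16, 2.05], [-2.99, -0.16], [-3.1, 3.1]. Speed limits (rad/s): [2.79, 2.79, 3.14, 3.14, 3.14, 3.14].

### API

Orientations are given as a 3x3 rotation matrix whose columns are the frame's x, y, z axes.
In Python, from cell import move_pose, move_l, move_j, grip, wait, inverse_kinematics, observe, read_camera, PlanningError, close_job, recognise, pinpoint gives the robot as it stands. Calls block until the motion is done:
- move_pose(position, orientation): joint-space move of the TCP to a pose.
- move_l(position, attitude=None, rate=0.15, f_stop=None): straight line of the TCP; attitude=None keeps the orientation; rate is the mean speed in m/s. With f_stop (N) it stops when the force on the tool has changed by that much, and returns True; else False.
- move_j(angles): joint-space move.
- grip(opening, grip_force=None): finger opening in m; grip_force is the grip in N (None keeps the last); returns when the fingers have stopped.
- wait(seconds).
- inverse_kinematics(position, orientation): joint angles nearest the present ones, or None.
- observe(): the state.
- read_camera(name): name is "side" or "top"; returns a dict with "pixels" (384x512x3 uint8, red, green, blue), "depth" (384x512 float32, m along the optical axis (not along the pixel's ray), 0 where there is no reading), "camera_matrix" (3x3 intrinsics, pixels), "rvec" (rotation vector, rad) and "tvec" (3), from world to camera coordinates, as OpenCV has them. Camera axes: x right, y down, z forward; pixel columns grow to the right and rows downward; lengths in m; the calibration is good to about 2 mm. A picture is of the moment at which its call begins.
A pose or a line that the arm cannot do raises PlanningError and nothing moves.
- close_job(): hands the job in; it is judged then, once.
Trained networks look in a picture, given as the dict that the camera call returned (one of the last four; its "shot" number tells which), for a name from the list of things; names that differ only in an ending like _2 or _b are one class to them, and where a whole thing is asked for, a point or a joint stands for the part that bears it (a point fixed in the world has none). Each returns a list of dicts, best first, with "confidence" (0 to 1); they miss things now and then, are a little off and sometimes report something else, mostly with a low value. They report only what shows in the picture. A call takes as long as a camera call. They do not tell look-alikes from the thing itself.
- recognise(label, picture): "uv" ([column, row] in pixels, amid what is visible of it).
- pinpoint(label, picture): "uv" ([column, row] in pixels: a listed point, or the origin of a listed thing).
The state is a dict: "time_s": time; "joint_pos": joint angles; "dq": joint speeds; "tau": joint torques, N m; "tcp_pos": TCP position; "ee_rot": TCP orientation; "wrist_force": force on the tool from outside, world axes, zero at the start; "wrist_torque": the same for the moment, N m; "gripper_width": finger opening in m; "grip_force": force on a finger pad.
Only numpy, scipy, OpenCV 4.12 (cv2) and the standard library are available. Lean on these libraries where they do the work, as an engineer would, in place of code of your own. Each camera call takes 0.05 s, during which the arm holds its last target. There are 200 camera calls.

### The job

Switch on the honing machine by pushing its start button fully down and releasing it; then take the flat-handled broad scraper from the rack, lower its blade upright through the narrow slot in the machine's guard until about half of the blade's length is inside, and finish while still holding it there with the handle clear of the guard. Leave the other two tools, the pot and the batten as they are.

Things in the scene. Friction and masses are not known exactly. Their poses are not given: they have to be found in the camera images.
- start (a joint): start button of the honing machine: a grey round plunger, 30 mm diameter, in a black round housing 46 mm wide and 12 mm high on the machine's top, 70 mm from the machine's centre. Value 0 m = released, grows as it is pressed down, 0.006 = fully down; spring: starts to move at about 1.5 N, 5 N at full travel, returns by itself. Stops hard at the bottom.
- start_top (a point): centre of the top face of the start button's plunger, 22 mm above the machine's top when released; it moves with the plunger, pressed vertically down.
- honer: honing machine, fixed to the bench: green box 150 (x) x 230 (y) x 110 mm (z, height) with a flat steel guard plate, 10 mm thick, as its top and a round motor, 80 mm thick and 55 mm long, lying on its -y end. Origin: centre of its underside. z is up. The slot lies 50 mm to its +y side and the start button 70 mm to its -y side, both on the centre line (x = 0).
- slot (a point): centre of the mouth of the guard slot, on the guard's top face, 110 mm above the bench. The slot goes straight down, is 6 mm wide (along x) and 42 mm long (along y), with 1 mm chamfered edges; 10 mm thick plate, below it the machine is hollow and nothing obstructs the blade. z is up; axes as those of the machine.
- scraper: broad scraper standing upright in the rack: flat-sided wooden handle 22 (x) x 36 (y) x 70 mm (z), below it a flat square-ended steel blade 4 mm thick (x), 40 broad (y), 60 long. A half turn about z makes no difference. Origin: centre of the handle's underside, where the blade begins and which rests on the rack; z points up the handle (top at +70 mm, blade tip at -60 mm). 0.10 to 0.17 kg.
- scraper_tip (a point): centre of the square lower edge of the scraper's blade, 60 mm below the scraper's origin; axes as those of the scraper.
- rack: wooden tool rack, fixed: board 60 (x) x 254 (y) mm, its top 85 mm above the bench, on an upright cheek at either end. Origin: centre of its underside. Three slots, 10 mm wide (x) and 46 mm long (y), at y = -75, 0 and +75 mm, each with one tool, in any order.
- awl: awl, to be left alone: round turned wooden handle, 24 mm diameter, 60 mm high, round steel spike 6 mm thick and 55 mm long below. Origin: centre of the handle's underside.
- chisel: narrow chisel, to be left alone: the same round handle as the awl, steel blade 4 x 14 x 55 mm below. Origin: centre of the handle's underside.
- pot: small terracotta cup, 80 mm wide, 75 mm high, on the bench, to be left alone. Origin: centre of its underside.
- batten: dark wooden batten 50 x 150 x 25 mm lying on the bench, to be left alone. Origin: centre of its underside.
Mind the look-alikes: they are no part of the job. What is shaped like the scraper but green or purple is not meant.

How it is judged:
By the outcome, as a careful person would: the job done as asked, in the order asked, and still so for the second after the job is handed in, while the arm keeps its last pose, push and grip.
It also fails if it takes over 53 s, if anything falls off the work surface, if the arm or the gripper's body presses on something with over 40 N, if the wrist force passes 120 N, or if a joint passes its speed limit or range.

## Working session

There is one attempt and no reset: what is moved stays moved. The work goes in short steps, each a Python script; the robot and the scene stay as the last script left them, time stands still between calls to the robot, and variables do not carry over. Pictures are saved under pics/ and viewed, at most 10 in all, crops included, and the job is handed in when it is done.

```bash
mkdir -p pics; ls; cat > h.py <<'E'
import numpy as np, cv2
from cell import *
def shot(n, save=None):
    p=read_camera(n)
    if save: cv2.imwrite('pics/'+save+'.png',p['pixels'][:,:,::-1])
    return p
def RT(p): return cv2.Rodrigues(np.array(p['rvec'],float))[0],np.array(p['tvec'],float).ravel()
def cloud(p):
    R,t=RT(p);K=np.array(p['camera_matrix']);d=p['depth'];v,u=np.mgrid[:d.shape[0],:d.shape[1]]
    c=np.stack([(u-K[0,2])/K[0,0]*d,(v-K[1,2])/K[1,1]*d,d],-1)
    w=(c-t)@R; w[d==0]=np.nan; return w
def proj(p,X):
    return cv2.projectPoints(np.array(X,float).reshape(-1,3),np.array(p['rvec'],float),np.array(p['tvec'],float),np.array(p['camera_matrix'],float),None)[0].reshape(-1,2)
def tri(p1,u1,p2,u2):
    P=[np.array(p['camera_matrix'])@np.c_[RT(p)[0],RT(p)[1]] for p in (p1,p2)]
    X=cv2.triangulatePoints(P[0],P[1],np.array(u1,float).reshape(2,1),np.array(u2,float).reshape(2,1)); return (X[:3]/X[3]).ravel()
E
python3 - <<'E'
from h import *
a=shot('top','top0');b=shot('side','side0')
np.set_printoptions(precision=4,suppress=True)
for n,p in(('top',a),('side',b)):
    R,t=RT(p);print(n,'cam',-R.T@t,'fwd',R[2],p['camera_matrix'][0][0])
for l in ['start_top','slot','honer','scraper','scraper_tip','rack','awl','chisel','pot','batten']:
    ra=pinpoint(l,a);rb=pinpoint(l,b)
    print(l,[(np.round(r['uv'],1),round(r['confidence'],2)) for r in ra],[(np.round(r['uv'],1),round(r['confidence'],2)) for r in rb], tri(a,ra[0]['uv'],b,rb[0]['uv']) if ra and rb else '')
print([ (k,observe()[k]) for k in('time_s','joint_pos','gripper_width')])
cv2.imwrite('pics/both.png',np.vstack([cv2.resize(x['pixels'][:,:,::-1],(400,300)) for x in(a,b)]))
E
```

```text
pics
top cam [ 0.4762 -0.0005  1.1261] fwd [ 0.1706  0.0099 -0.9853] 376.718779356277
side cam [0.4787 0.8755 0.6201] fwd [ 0.144  -0.8525 -0.5025] 491.04411267890066
start_top [(array([362.8, 242.4]), 0.56)] [(array([320.1, 128.3]), 0.51)] [ 0.4873 -0.2718  0.1345]
slot [] [(array([303.1, 151.9]), 0.91), (array([322.9, 130.5]), 0.17)] 
honer [(array([324.3, 236.5]), 0.77)] [(array([308. , 190.9]), 0.87)] [ 0.5077 -0.197  -0.0042]
scraper [(array([255.4, 242. ]), 0.53), (array([202.3, 192.9]), 0.49), (array([221.9, 223.8]), 0.43)] [(array([230.7, 255.8]), 0.94), (array([287.5, 226.9]), 0.82)] [ 0.6019  0.029  -0.0419]
scraper_tip [(array([200.4, 192.5]), 0.62)] [(array([228.2, 280.6]), 0.79), (array([311.5, 236.5]), 0.64), (array([286.7, 226. ]), 0.43), (array([321.4, 128.7]), 0.41)] [0.6414 0.1715 0.003 ]
rack [(array([197.8, 231.9]), 0.55), (array([299.2, 143.5]), 0.55)] [(array([289., 289.]), 0.86), (array([175.3, 255.6]), 0.46)] [0.5245 0.178  0.0012]
awl [(array([316.9, 231.7]), 0.74), (array([168.2, 233.6]), 0.58)] [(array([290.8, 279.5]), 0.79)] [ 0.5419 -0.2245 -0.3194]
chisel [(array([189.4, 231.7]), 0.41)] [(array([282.8, 253.3]), 0.69)] [0.5309 0.1876 0.0903]
pot [(array([223.7, 147.6]), 0.78)] [(array([176.1, 255.7]), 0.91)] [ 0.7712  0.1004 -0.0034]
batten [(array([297.6, 143.9]), 0.63)] [(array([191.9, 199.3]), 0.57)] [ 0.7911 -0.1272 -0.0071]
[('time_s', 1.1), ('joint_pos', array([ 1.5546,  0.3847,  0.0079, -0.    , -1.194 , -0.2586])), ('gripper_width', 0.08537219690975453)]
```

View pics/top0.png

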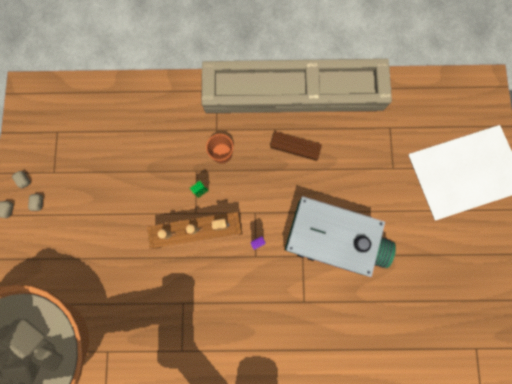

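View pics/side0.png

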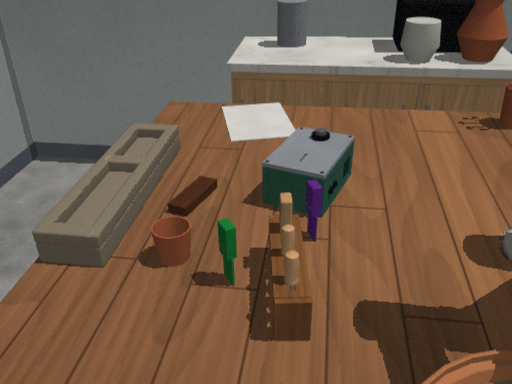

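The top view shows the machine at about (337,237), with its slot at (317,230) and button at (362,243). The rack is at (195,231); its right-most tool, at (219,224), is the flat wooden scraper. The side view shows the same scraper at (286,210). The purple and green decoys stand on the bench beside the rack.

```bash
cat > m.py <<'E'
from h import *
np.set_printoptions(precision=4,suppress=True)
def plane(p,uv,z):
    R,t=RT(p);K=np.array(p['camera_matrix'],float);C=-R.T@t
    d=np.c_[np.atleast_2d(uv),np.ones(len(np.atleast_2d(uv)))]@np.linalg.inv(K).T@R
    return C+d*((z-C[2])/d[:,2])[:,None]
def rect(xy):
    return cv2.minAreaRect(xy.astype(np.float32))
E
python3 - <<'E'
from m import *
for n,box in (('top',dict(h=(280,405,190,285),s=(306,328,222,238),b=(350,375,230,256),r=(145,245,205,255),t=(208,231,214,234))),('side',dict(h=(258,360,120,212),s=(296,310,148,165),b=(308,334,124,144),r=(260,315,190,335),t=(276,294,188,225)))):
    p=shot(n);w=cloud(p);g=p['pixels'].astype(int);print('==',n)
    def sub(k): a=box[k];return np.s_[a[2]:a[3],a[0]:a[1]]
    W=w[sub('h')].reshape(-1,3);z=W[:,2]
    m=(z>.10)&(z<.117);print('honer z',np.median(z[m]));r=rect(W[m][:,:2]);print(r)
    # image-based corners of top: grey pixels
    G=g[sub('h')];grey=(abs(G[...,0]-G[...,1])<25)&(abs(G[...,2]-G[...,1])<25)&(G.mean(-1)>90)
    v,u=np.nonzero(grey);uv=np.c_[u+box['h'][0],v+box['h'][2]];print('grey rect',rect(plane(p,uv,.11)[:,:2]))
    # slot: darkness-weighted
    a=box['s'];D=np.median(g[sub('s')].mean(-1))-g[sub('s')].mean(-1);D=np.where(D>20,D,0)
    v,u=np.mgrid[a[2]:a[3],a[0]:a[1]];P=plane(p,np.c_[u.ravel(),v.ravel()],.11)[:,:2];wt=D.ravel()
    c=(P*wt[:,None]).sum(0)/wt.sum();e,V=np.linalg.eigh(((P-c)*wt[:,None]).T@(P-c)/wt.sum());print('slot',c,'yaw of long axis',np.degrees(np.arctan2(V[1,1],V[0,1])),np.sqrt(12*e))
    W=w[sub('b')].reshape(-1,3);m=(W[:,2]>.127)&(W[:,2]<.15);print('button',m.sum(),rect(W[m][:,:2]),np.median(W[m][:,2]))
    W=w[sub('r')].reshape(-1,3);m=(W[:,2]>.08)&(W[:,2]<.09);print('rack',m.sum(),rect(W[m][:,:2]),np.median(W[m][:,2]))
    W=w[sub('t')].reshape(-1,3);m=(W[:,2]>.148);print('scr top',m.sum(),rect(W[m][:,:2]),np.median(W[m][:,2]))
    m=(W[:,2]>.1);print('scr',m.sum(),rect(W[m][:,:2]),W[m][:,2].max())
    rr=recognise('scraper',p);print([(x['uv'],x['confidence']) for x in rr])
    for l in ('slot','start_top'): print(l,[(x['uv'],x['confidence'],plane(p,x['uv'],.11 if l=='slot' else .132)) for x in pinpoint(l,p)])
    s=sub('t'); cv2.imwrite(f'pics/z_{n}.png',np.hstack([cv2.resize(p['pixels'][sub(k)][:,:,::-1],(390,390),interpolation=cv2.INTER_CUBIC) for k in ('r','h')]))
E
```

```text
== top
honer z 0.10988754377997188
((0.5043518543243408, -0.20779453217983246), (0.23079568147659302, 0.15037290751934052), 72.12379455566406)
grey rect ((0.5045562386512756, -0.20938850939273834), (0.23803013563156128, 0.15683278441429138), 72.09734344482422)
slot [ 0.52   -0.1595] yaw of long axis 72.42768052144025 [0.0085 0.0408]
button 105 ((0.4832221269607544, -0.2733970284461975), (0.0282954853028059, 0.027189821004867554), 0.017609717324376106) 0.13130985157562763
rack 1638 ((0.5260565280914307, 0.1765231341123581), (0.060442887246608734, 0.25409093499183655), 8.686564445495605) 0.0857314530157447
scr top 121 ((0.5373387932777405, 0.1016557440161705), (0.022287864238023758, 0.03618072718381882), 8.3914213180542) 0.1551677022655518
scr 145 ((0.5373350381851196, 0.10163312405347824), (0.022368617355823517, 0.036174483597278595), 8.669426918029785) 0.16044120155230504
[([199.2, 189.2], 0.59), ([220.1, 224.5], 0.45)]
slot [([317.5, 230.4], 0.81, array([[ 0.5193, -0.1597,  0.11  ]]))]
start_top [([361.1, 242.7], 0.67, array([[ 0.4853, -0.268 ,  0.132 ]]))]
== side
honer z 0.1078099
[... 369 characters left out ...]
4434806108475, 0.025217898190021515), 68.53759002685547) 0.12929512321081935
rack 2202 ((0.5302204489707947, 0.15028944611549377), (0.08866623044013977, 0.31244349479675293), 1.3659000396728516) 0.08347358173509697
scr top 142 ((0.5403220057487488, 0.1037517786026001), (0.02179556153714657, 0.03707832098007202), 7.492019176483154) 0.1528990449363267
scr 399 ((0.5407072901725769, 0.10359710454940796), (0.02211342193186283, 0.03797914832830429), 9.663413047790527) 0.15593646923808113
[([285.4, 208.9], 0.85), ([228.1, 245.8], 0.72), ([313.4, 205.6], 0.56)]
slot [([300.3, 154.3], 0.84, array([[ 0.5299, -0.1696,  0.11  ]]))]
start_top [([320.6, 128.3], 0.39, array([[ 0.4868, -0.2779,  0.132 ]]))]
```

```bash
cat >> m.py <<'E'
def down(deg):  # tool y axis at heading deg, tool z down
    a=np.radians(deg);y=np.array([np.cos(a),np.sin(a),0]);z=np.array([0,0,-1.]);return np.c_[np.cross(y,z),y,z]
def best(pos,deg):
    q0=np.array(observe()['joint_pos']);o=[]
    for d in(deg,deg+180):
        q=inverse_kinematics(pos,down(d))
        if q is not None:o.append((abs(np.array(q)-q0).max(),d,np.round(q,2)))
    return sorted(o,key=lambda x:x[0])
E
python3 - <<'E'
from m import *
B=[.4845,-.2735]
o=best(B+[.2],-17.9);print(o)
grip(0.0,30)
move_pose(B+[.2],down(o[0][1]))
print(observe()['time_s'],observe()['tcp_pos'],observe()['gripper_width'])
move_l(B+[.142],rate=.1)
r=move_l(B+[.121],rate=.015,f_stop=14);s=observe();print(r,s['tcp_pos'],s['wrist_force'])
wait(.3);s=observe();print(s['tcp_pos'],s['wrist_force'])
p=shot('side','press')
move_l(B+[.2],rate=.15)
s=observe();print(s['time_s'],s['wrist_force'])
for d in(8.5,98.5,8.5-26.4):print(best([.5373,.1016,.2],d))
E
```

```text
[(np.float64(1.777253638309822), 162.1, array([-0.22,  0.29, -0.21,  0.  , -1.07, -0.09])), (np.float64(3.3103792226119055), -17.9, array([-0.22,  0.29, -0.21,  0.  , -1.07,  3.05]))]
5.5167 [ 0.4849 -0.273   0.2   ] 0.00011842756624248513
True [ 0.4845 -0.2735  0.1262] [-0.4569  1.4991  5.0291]
[ 0.4845 -0.2735  0.1261] [-0.9619  0.3256  5.8901]
8.3 [0.2227 0.4866 0.0543]
[(np.float64(0.7058808170005906), 188.5, array([ 0.48,  0.28, -0.23,  0.  , -1.06, -0.34])), (np.float64(2.896229101183026), 8.5, array([ 0.48,  0.28, -0.23,  0.  , -1.06,  2.81]))]
[(np.float64(1.3254327743881293), 278.5, array([ 0.48,  0.28, -0.23,  0.  , -1.06,  1.24])), (np.float64(1.8161598792016642), 98.5, array([ 0.48,  0.28, -0.23,  0.  , -1.06, -1.91]))]
[(np.float64(0.7061304749332709), 162.1, array([ 0.48,  0.28, -0.23,  0.  , -1.06, -0.8 ])), (np.float64(2.4354621786565223), -17.9, array([ 0.48,  0.28, -0.23,  0.  , -1.06,  2.35]))]
```

```bash
python3 - <<'E'
from m import *
S=[.538,.1020]
move_pose(S+[.215],down(278.5)); grip(.06,20)
move_l(S+[.111],rate=.12)
grip(.0,20);s=observe();print('y pinch',s['gripper_width'],s['grip_force'],s['wrist_force'],s['time_s'])
grip(.055); 
move_l(S+[.2],rate=.15)
move_pose(S+[.2],down(188.5)); grip(.045)
move_l(S+[.111],rate=.12)
grip(.0,20);s=observe();print('x pinch',s['gripper_width'],s['tcp_pos'],s['wrist_force'],s['time_s'])
grip(.045); move_l(S+[.21],rate=.15)
move_pose([.45,-.16,.25],down(162.1))
s=observe();print(s['time_s'])
for n,bx in(('top',(205,234,212,236)),('side',(276,296,188,225))):
    p=shot(n,'after_'+n);W=cloud(p)[bx[2]:bx[3],bx[0]:bx[1]].reshape(-1,3);m=W[:,2]>.148
    print(n,rect(W[m][:,:2]),np.median(W[m][:,2]),m.sum())
E
```

```text
y pinch 0.035611347044184755 22.312885522842407 [-0.174  -0.5747  3.8821] 11.6583
x pinch 0.021721728221060357 [0.5386 0.1022 0.1118] [-0.1517  1.0471  1.7332] 15.6083
17.85
top ((0.5348249077796936, 0.10476487129926682), (0.021551109850406647, 0.0354451946914196), 8.658447265625) 0.15486213538959498 120
side ((0.5379151105880737, 0.10593686997890472), (0.02172568254172802, 0.03769369050860405), 5.790839195251465) 0.15284890723880862 145
```

```bash
python3 - <<'E'
from m import *
S=[.538,.1020]; T=[.5228,-.1635]
move_pose(S+[.21],down(188.5))
move_l(S+[.111],rate=.15); grip(.0,70)
s=observe();print(s['gripper_width'],s['tcp_pos'])
move_l(S+[.27],rate=.2)
move_pose(T+[.27],down(162.1))
move_l(T+[.216],rate=.15)
s=observe();print(s['time_s'],s['tcp_pos'],s['gripper_width'],s['wrist_force'])
p=shot('side','hover');q=shot('top','hovert')
tip=np.array([s['tcp_pos'][0],s['tcp_pos'][1],s['tcp_pos'][2]-.086])
a=np.radians(72.1);yv=np.array([np.cos(a),np.sin(a),0])
print('expected tip corners px',proj(p,[tip-.02*yv,tip+.02*yv,tip-.02*yv+[0,0,.06],tip+.02*yv+[0,0,.06]]))
im=cv2.resize(p['pixels'][105:215,245:365,::-1],None,fx=5,fy=5,interpolation=cv2.INTER_CUBIC)
cv2.imwrite('pics/hz.png',im)
E
```

```text
0.021112896745112308 [0.5389 0.1023 0.1124]
22.65 [ 0.5236 -0.1629  0.2165] 0.021265925097395645 [ 0.2327 -0.3976 -0.3724]
expected tip corners px [[306.2383 144.3917]
 [299.9318 151.1422]
 [307.2227 120.4873]
 [300.7698 126.7527]]
```

View pics/hz.png

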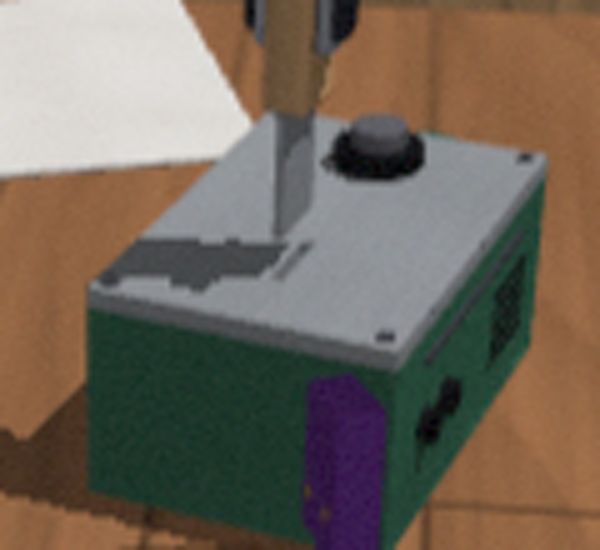

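The close-up shows the blade's lower edge running from (300,152) to (307,146). The slot runs from about (300.4,160.8) to (307.2,153.6) and lies directly below the blade, so the two are parallel.

```bash
python3 - <<'E'
from m import *
p=shot('side');s=observe();t=np.array(s['tcp_pos']);print(t)
b=np.array([.25,1.1])
sl0=proj(p,[[.522,-.1594,.11]])[0];print('slot px (initial)',sl0)
pr=proj(p,[[t[0],t[1],.11]])[0]+b;print('pred tip px on slot plane',pr)
X=plane(p,np.array([sl0-b,[303.4-b[0],156.8-b[1]]]),.11);print('slot in robot frame',X)
g=p['pixels'].astype(int)
T=X[0,:2].tolist()
print(T)
move_l(T+[.202],rate=.05);wait(.2)
p=shot('side');q=shot('top');print(observe()['tcp_pos'],observe()['time_s'])
f=lambda p,r:cv2.resize(p['pixels'][r[2]:r[3],r[0]:r[1],::-1],(400,500),interpolation=cv2.INTER_CUBIC)
cv2.imwrite('pics/h2.png',np.hstack([f(p,(284,324,125,175)),f(q,(295,345,200,262))]))
E
```

```text
[ 0.5238 -0.1633  0.2175]
slot px (initial) [303.4053 156.3691]
pred tip px on slot plane [302.9606 156.7   ]
slot in robot frame [[ 0.5229 -0.1651  0.11  ]
 [ 0.5228 -0.1629  0.11  ]]
[0.5229209846805685, -0.1651384945741622]
[ 0.523  -0.1652  0.2022] 23.5333
```

View pics/h2.png

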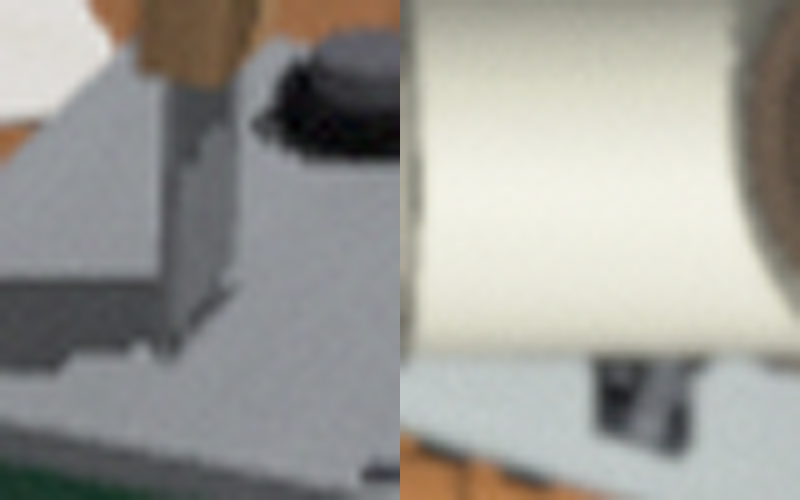

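```bash
python3 - <<'E'
from m import *
T=np.array([.5229,-.1642]);a=np.radians(72.1);yv=np.array([np.cos(a),np.sin(a)]);xv=np.array([yv[1],-yv[0]])
offs=[(0,0),(0,-1),(0,1),(1,0),(-1,0),(1,1),(-1,-1),(1,-1),(-1,1),(0,2),(0,-2)]
for ox,oy in offs:
    P=T+(ox*xv+oy*yv)*.001
    move_l([*P,.2],rate=.05)
    r=move_l([*P,.186],rate=.02,f_stop=7);s=observe();print((ox,oy),r,s['tcp_pos'],s['wrist_force'],s['wrist_torque'],s['time_s'])
    if not r: break
    if s['tcp_pos'][2]<.192: break
    if s['time_s']>38: break
E
```

```text
(0, 0) False [ 0.5229 -0.164   0.1856] [ 1.015   1.9309 -3.5555] [ 0.802  -0.4072  0.0154] 24.6333
```

```bash
python3 - <<'E'
from m import *
P=[.5229,-.1642]
r=move_l(P+[.167],rate=.03,f_stop=12);wait(.3);s=observe();print(r,s['tcp_pos'],s['wrist_force'],s['wrist_torque'],s['gripper_width'],s['time_s'])
p=shot('side');q=shot('top')
f=lambda p,r:cv2.resize(p['pixels'][r[2]:r[3],r[0]:r[1],::-1],(400,500),interpolation=cv2.INTER_CUBIC)
cv2.imwrite('pics/h3.png',np.hstack([f(p,(274,334,105,180)),f(p,(200,420,30,305))]))
E
```

```text
False [ 0.5227 -0.164   0.1667] [ 2.8435  3.2038 -4.9639] [ 1.4488 -0.776   0.0176] 0.021454398506720134 25.7167
```

View pics/h3.png

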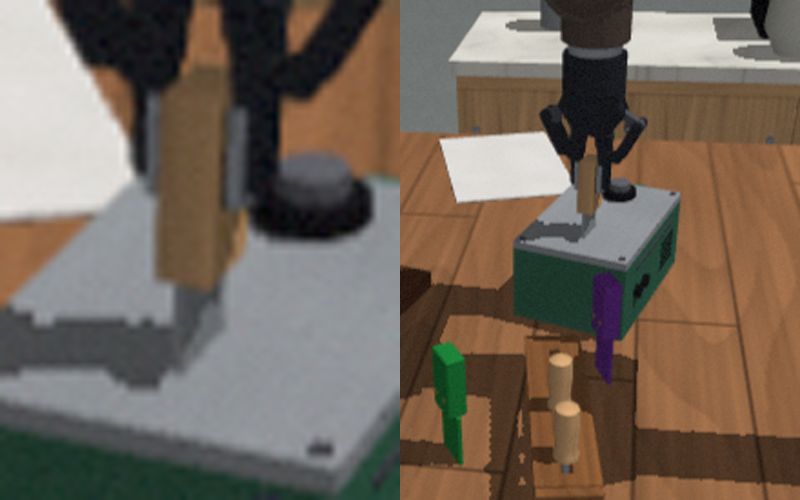

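The final picture shows the blade in the slot, with about half its length (some 30 mm) still visible between the guard and the handle. The button is released, and the other two tools are standing in the rack.

```bash
python3 -c "
from cell import *
print(close_job())"
```

```text
the job is handed in; nothing more can be done
None
```

I pressed the start button down to its stop and released it, then lowered the scraper upright about 30 mm into the guard slot; the arm is still holding it there with the handle clear, and I handed the job in at about 26 s.

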